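# Line up the reagent bottles by height on the bottle rack

## Task

Line up the four reagent bottles on the white board by height, one upright and well centred on each round place: the tallest beside the upright metal end plate, then each next shorter one, down to the shortest at the far end. Do not tip any bottle over, and leave the microtube rack where it stands.

Things in the scene. Friction and masses are not known exactly. Their poses are not given: they have to be found in the camera images.
- bottle_xs_mid (a point): The shortest of four loose reagent bottles (small white bottle, green cap): 56 mm tall, round body 30 mm wide, straight from the foot up to about half height, then tapering under a fixed screw cap 25 mm wide that fills the top 15 mm; grip the cap from above. This point is on its axis half-way up, 28 mm above its foot; z points up along the axis; turn about z is free. Starts on the worktop; under 0.5 kg.
- bottle_s_mid (a point): The second shortest of four loose reagent bottles (white bottle, white cap, dark blue band on its label): 79 mm tall, round body 35 mm wide, straight from the foot up to about half height, then tapering under a fixed screw cap 28 mm wide that fills the top 15 mm; grip the cap from above. This point is on its axis half-way up, 39.5 mm above its foot; z points up along the axis; turn about z is free. Starts on the worktop; under 0.5 kg.
- bottle_m_mid (a point): The second tallest of four loose reagent bottles (whitish bottle, pale cap, beige label): 103 mm tall, round body 50 mm wide, straight from the foot up to about half height, then tapering under a fixed screw cap 35 mm wide that fills the top 15 mm; grip the cap from above. This point is on its axis half-way up, 51.5 mm above its foot; z points up along the axis; turn about z is free. Starts on the worktop; under 0.5 kg.
- bottle_l_mid (a point): The tallest of four loose reagent bottles (whitish bottle, orange cap): 132 mm tall, round body 61 mm wide, straight from the foot up to about half height, then tapering under a fixed screw cap 41 mm wide that fills the top 22 mm; grip the cap from above. This point is on its axis half-way up, 66 mm above its foot; z points up along the axis; turn about z is free. Starts on the worktop; under 0.5 kg.
- place_a_top (a point): One of the four round places in a row on the fixed white board (96 x 400 mm, 12 mm high): a dark rubber disc 72 mm wide with a thin grey ring, 3 mm thick, all four alike; the end of the board towards the board's own +y. The point is the centre of its top face, 15 mm above the worktop; the y axis runs along the row from d to a; neighbouring centres are 85 mm apart.
- place_b_top (a point): One of the four round places in a row on the fixed white board (96 x 400 mm, 12 mm high): a dark rubber disc 72 mm wide with a thin grey ring, 3 mm thick, all four alike; next to place a. The point is the centre of its top face, 15 mm above the worktop; the y axis runs along the row from d to a; neighbouring centres are 85 mm apart.
- place_c_top (a point): One of the four round places in a row on the fixed white board (96 x 400 mm, 12 mm high): a dark rubber disc 72 mm wide with a thin grey ring, 3 mm thick, all four alike; next to place d. The point is the centre of its top face, 15 mm above the worktop; the y axis runs along the row from d to a; neighbouring centres are 85 mm apart.
- place_d_top (a point): One of the four round places in a row on the fixed white board (96 x 400 mm, 12 mm high): a dark rubber disc 72 mm wide with a thin grey ring, 3 mm thick, all four alike; the end of the board towards the board's own -y. The point is the centre of its top face, 15 mm above the worktop; the y axis runs along the row from d to a; neighbouring centres are 85 mm apart.
- end_plate_mid (a point): Fixed upright dark steel plate, 90 mm across the board, 6 mm thick and 60 mm high, standing on one end of the white board, 54 mm beyond the centre of the place at that end; which end it is (beside place a or place d) changes from start to start. The other end has only a flat pale metal strip 3 mm high. The point is at the middle of the plate, 42 mm above the worktop; its y axis runs along the row.
- sample_rack_mid (a point): Loose green microtube rack, a block 66 x 105 mm and 34 mm high, standing among the bottles, full of samples and to be left where it is. The point is at its centre, 17 mm above the worktop; its y axis is the long side.
Things that resemble listed ones, but are neither listed nor needed, are in the scene too. Leave any orange or turquoise look-alike of the part that bears bottle_s_mid alone.

How it is judged (in metres and radians):
At the end, for the whole second after the job is handed in: Counting from the end plate, the tallest, second tallest, second shortest and shortest bottle stand on the first, second, third and fourth place, each within 12 mm of the place's centre, its foot on the place (within 6 mm), upright within 0.1 rad, released and at rest (((horizontal distance between end_plate_mid and place_a_top below 0.1 m and horizontal distance between bottle_l_mid and place_a_top below 0.012 m and z of bottle_l_mid in the frame of place_a_top between 0.06 and 0.072 m and horizontal distance between bottle_m_mid and place_b_top below 0.012 m and z of bottle_m_mid in the frame of place_b_top between 0.0455 and 0.0575 m and horizontal distance between bottle_s_mid and place_c_top below 0.012 m and z of bottle_s_mid in the frame of place_c_top between 0.0335 and 0.0455 m and horizontal distance between bottle_xs_mid and place_d_top below 0.012 m and z of bottle_xs_mid in the frame of place_d_top between 0.022 and 0.034 m) or (horizontal distance between end_plate_mid and place_d_top below 0.1 m and horizontal distance between bottle_l_mid and place_d_top below 0.012 m and z of bottle_l_mid in the frame of place_d_top between 0.06 and 0.072 m and horizontal distance between bottle_m_mid and place_c_top below 0.012 m and z of bottle_m_mid in the frame of place_c_top between 0.0455 and 0.0575 m and horizontal distance between bottle_s_mid and place_b_top below 0.012 m and z of bottle_s_mid in the frame of place_b_top between 0.0335 and 0.0455 m and horizontal distance between bottle_xs_mid and place_a_top below 0.012 m and z of bottle_xs_mid in the frame of place_a_top between 0.022 and 0.034 m)) and angle between each of bottle_xs_mid, bottle_s_mid, bottle_m_mid, bottle_l_mid's own z axis and vertical below 0.1 rad and linear speed of each of bottle_xs, bottle_s, bottle_m, bottle_l below 0.02 m/s and angular speed of each of bottle_xs, bottle_s, bottle_m, bottle_l below 0.2 rad/s); the robot touches nothing.
It fails at once if a bottle was tipped over (more than 0.6 rad from upright) (angle between any of bottle_xs_mid, bottle_s_mid, bottle_m_mid, bottle_l_mid's own z axis and vertical above 0.6 rad).
It fails at once if the microtube rack was moved more than 20 mm (distance of sample_rack_mid from where it was at the start of the episode above 0.02 m).
It also fails if it takes over 125 s, if anything falls off the work surface, if the arm or the gripper's body presses on something with over 40 N, if the wrist force passes 120 N, or if a joint passes its speed limit or range.

## Robot

A 7-joint arm with a two-finger parallel gripper is mounted at the origin on a cart in front of the work surface, level with it; the furniture and walls round the work are solid. World frame = base frame: x ahead of the robot, y to its left, z up, the work surface at z = 0. Lengths are in mm, angles in rad, forces in N, time in s.
With the tool pointing down it reaches from about 400 to 900 mm from the base axis. Payload 5.5 kg.
Tool frame: the origin (TCP) lies midway between the tips of the shut fingers; the grasp point (between the pads) lies 19 mm behind it; z points along the fingers, y is the line along which they close (so a half turn about z gives the same grasp; the last joint's range is limited). The gripper opens to 85 mm and grips with 20 to 120 N. Pads are 22 mm wide; open, the fingers measure 114 mm over their backs; the gripper's body (76 mm by 85 mm) begins 54 mm behind the grasp point. The pads swing forward as they close: fully open they stand 13 mm farther back than shut.
Start: joints at [-0.947, 0.501, -0.427, 1.55, 0.221, 1.138, -0.21], TCP at [229.428, 608.163, 231.31] pointing down, gripper open.
Joint ranges: [-2.88, 2.88], [-0.31, 2.03], [-1.54, 1.56], [0.2, 2.42], [-1.41, 4.55], [0.19, 2.02], [-2.57, 2.57]. Speed limits (rad/s): [2.57, 2.57, 3.14, 3.14, 3.14, 3.14, 3.14].

## Interface

Orientations are given as a rotation vector (axis times angle).
In Python, from rig import manip, vision, job_done gives the robot as it stands.
- The arm moves only by the tool play_rows, never from a script. Its argument "targets" is a list of rows, each an object with "grip": the opening, from 0 (shut) to 1 (fully open); "delta_pos": the shift along the tool's x, y, z in mm, a list of three; "roll": the turn about the tool's z in degrees. In form: [{"grip": grip, "delta_pos": [tx, ty, tz], "roll": roll}, ...]. A call has 1 to 8 rows; each row shifts and turns the commanded pose from where the row before left it, along the tool's axes as they then stand; what a row does not reach is not made up. A row lasts 1/12 s, in which the tool goes at most 41.7 mm and 7.16 degrees, less where a joint would pass 70% of its speed; a pose out of reach is approached as far as the arm can. A call is refused whole if a number of a shift passes 41.7 or a number of a turn 7.16, either way. A call with a gripper value outside its range is refused whole. The fingers move at their own pace and stop on an object; the grip force is fixed at half the most. Time passes only in rows, so rows that do not move let the fingers close. It gives the time, the measured TCP pose, the force, the opening and the grip force at its end, in the units of the state.
- manip.get_state(): the state, without advancing time (a new reading comes with each control period).
- vision.get_image(name): name is "side" or "top" or "wrist"; returns a dict with "image" (400x640x3 uint8, blue, green, red), "K" (3x3 intrinsics, pixels), "T" (4x4, takes a point from camera to world coordinates); the wrist camera has in their place "hand_eye" (4x4, takes a point from camera to tool coordinates, whose origin is the TCP and whose axes are the flange's). Camera axes: x right, y down, z forward; pixel columns grow to the right and rows downward; lengths in mm; the calibration is good to about 2 mm. A picture is of the moment at which its call begins: read the wrist's pose just before it. There is no depth.
- job_done(): hands the job in; it is judged then, once.
The state is a dict: "time": time; "joints": joint angles; "joint_vel": joint speeds; "joint_efforts": joint torques, N m; "position": TCP position; "ee_rot": TCP orientation; "force": force on the tool from outside, world axes, zero at the start; "ft_torque": the same for the moment, N m; "opening": finger opening in mm; "grasp_force": force on a finger pad.
Only numpy, scipy, OpenCV 4.12 (cv2) and the standard library are available. Lean on these libraries where they do the work, as an engineer would, in place of code of your own. Each camera call takes 0.05 s, during which the arm holds its last target. There are 200 camera calls.

## Working session

There is one attempt and no reset: what is moved stays moved. The work goes in short steps, Python scripts to look and compute and a tool call to move; the robot and the scene stay as the last step left them, time stands still between calls to the robot, and variables do not carry over. Pictures are saved under pics/ and viewed, at most 14 in all, crops included, and the job is handed in when it is done.

Besides the shell and the picture viewer there is one more tool, called by a JSON object that holds its "name" and its "arguments". play_rows: Moves the arm, as the interface text tells. Its arguments: {"type":"object","properties":{"targets":{"type":"array","items":{"type":"object","properties":{"grip":{"type":"number"},"delta_pos":{"type":"array","items":{"type":"number"}},"roll":{"type":"number"}}}}},"required":["targets"]}

```bash
mkdir -p pics; ls; python3 - <<'E'
from rig import manip,vision
import cv2,numpy as np
s=manip.get_state();print(s)
for n in("top","side"):
    d=vision.get_image(n);cv2.imwrite(f"pics/{n}0.png",d["image"]);np.savez(f"{n}0.npz",K=d["K"],T=d["T"]);print(n,d["K"],d["T"])
E
```

```text
pics
{'time': 0.0, 'joints': array([-0.94679782,  0.5018483 , -0.42677792,  1.55143278,  0.22079771,
        1.13828813, -0.21029985]), 'joint_vel': array([-3.92634937e-05,  4.54726243e-04, -2.95160757e-04, -1.08544053e-03,
       -1.22964715e-03,  1.04892997e-03, -1.13469472e-03]), 'joint_efforts': array([ 9.44120657e-04, -5.69536221e+01, -5.81611231e+00, -2.80929744e+01,
        1.05535696e-02,  1.20590537e-02,  5.78343133e-06]), 'position': array([229.27174465, 607.49510734, 230.26504661]), 'ee_rot': array([-5.63537927e-01, -3.09021744e+00,  2.94990978e-03]), 'force': array([-0.69189353,  0.26516407,  0.1721274 ]), 'ft_torque': array([-0.01241299, -0.00334327,  0.0367665 ]), 'grasp_force': 0.0, 'opening': 85.48632829292411}
top [[391.88000474   0.         316.08454379]
 [  0.         391.88000474 196.77715878]
 [  0.           0.           1.        ]] [[ 4.22754900e-03 -9.82893684e-01  1.84125319e-01  2.35625730e+02]
 [-9.99799677e-01 -7.75668589e-03 -1.84509955e-02 -8.04649760e+01]
 [ 1.95635692e-02 -1.84010432e-01 -9.82729580e-01  1.50512917e+03]
 [ 0.00000000e+00  0.00000000e+00  0.00000000e+00  1.00000000e+00]]
side [[363.89161372   0.         317.18885995]
 [  0.         363.89161372 204.31737767]
 [  0.           0.           1.        ]] [[ 8.47712336e-01 -2.85407726e-01  4.47131104e-01 -4.96910774e+00]
 [-5.30451128e-01 -4.59791527e-01  7.12189127e-01 -9.62610576e+02]
 [ 2.32281402e-03 -8.40912707e-01 -5.41165800e-01  7.29148701e+02]
 [ 0.00000000e+00  0.00000000e+00  0.00000000e+00  1.00000000e+00]]
```

View pics/top0.png

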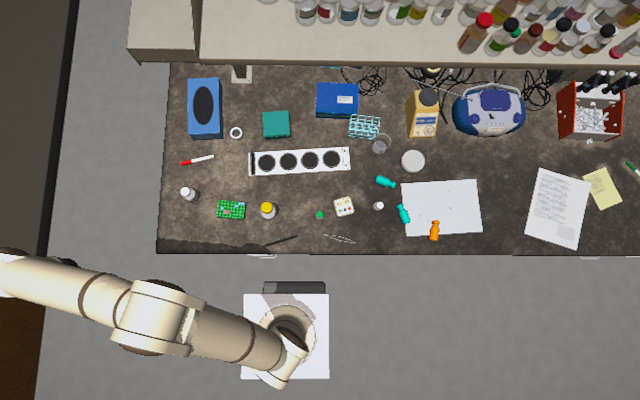

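View pics/side0.png

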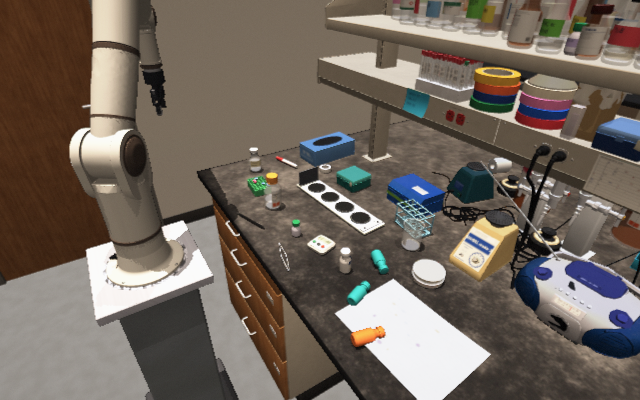

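The top view shows the orange-capped L at (268,208), the green-capped XS at (320,214), S at (378,206) and M at (188,192). The rack is at (231,210). The places are at (267..331, 160), with the dark plate at the left end (251,162).

```bash
cat > h.py <<'E'
import numpy as np,cv2
from rig import manip,vision
from scipy.spatial.transform import Rotation as R
def ray(K,T,p,z):
    d=T[:3,:3]@np.linalg.solve(K,[p[0],p[1],1]);return T[:3,3]+d*(z-T[2,3])/d[2]
def blobs(m,amin):
    n,l,s,c=cv2.connectedComponentsWithStats(m.astype(np.uint8));return [(c[i].round(1),s[i]) for i in range(1,n) if s[i][4]>=amin]
E
python3 - <<'E'
from h import *
im=cv2.imread("pics/top0.png");d=np.load("top0.npz");K,T=d["K"],d["T"]
c=im[130:235,170:400];cv2.imwrite("pics/c.png",cv2.resize(c,None,fx=3.4,fy=3.4,interpolation=cv2.INTER_CUBIC))
hsv=cv2.cvtColor(im,cv2.COLOR_BGR2HSV)
roi=np.zeros(im.shape[:2],bool);roi[140:235,170:400]=1
H,S,V=cv2.split(hsv)
def show(n,m,amin,z):
    for c,s in blobs(m&roi,amin): print(n,c,s,ray(K,T,c,z).round(0))
show("orange",(H>15)&(H<32)&(S>150)&(V>120),15,132)
show("green",(H>40)&(H<80)&(S>130)&(V>60),15,56)
show("white",(S<45)&(V>150),12,90)
b=roi.copy();b[:]=0;b[149:174,250:350]=1
for c,s in blobs((V<75)&b,40): print("disc",c,s,ray(K,T,c,15).round(0))
E
```

```text
orange [266.2 207. ] [261 202  11  12 105] [455.  70. 132.]
green [230.7 209.6] [217 200  29  20 391] [456. 210.  56.]
green [319.6 213.9] [317 211   6   7  31] [ 442. -121.   56.]
white [304.2 160.7] [ 254  146   97   30 1332] [638. -62.  90.]
white [249.  164.9] [248 152   6  24  64] [619. 143.  90.]
white [202.1 158.1] [191 155  23   8  81] [644. 318.  90.]
white [186.9 192.9] [180 187  15  13 132] [511. 366.  90.]
white [343.6 206.5] [334 197  20  19 216] [ 465. -208.   90.]
white [379.4 204.8] [376 202   8   7  47] [ 473. -340.   90.]
white [268.4 214.1] [261 207  14  12  77] [435.  66.  90.]
disc [252.5 162.4] [251 151   4  23  54] [650. 141.  15.]
disc [331.  158.3] [324 151  15  15 173] [ 670. -167.   15.]
disc [309.5 159.7] [303 153  14  14 170] [663. -82.  15.]
disc [266.1 162.2] [259 155  15  15 177] [651.  88.  15.]
disc [287.9 161. ] [281 154  15  15 176] [657.   3.  15.]
```

View pics/c.png

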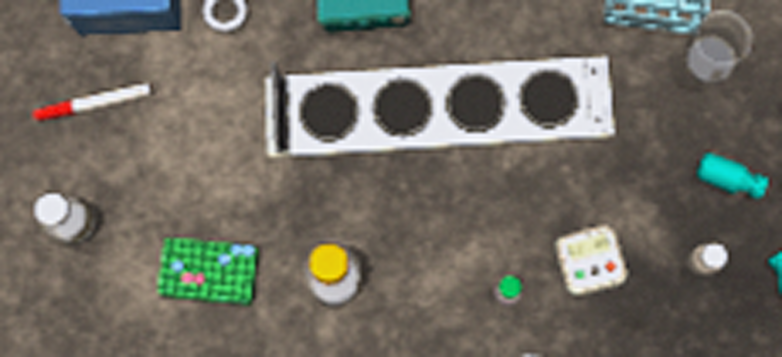

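Crop: the M cap centre is at full-image (185.3,191.8) and the S cap at (379.7,205.6). The four discs are clear, with the end plate at the left (+y, place a) end. First I'll roll so the fingers close along world x, across the row.

{"name": "play_rows", "arguments": {"targets": [{"grip": 1,"delta_pos": [0,0,0],"roll": 7},{"grip": 1,"delta_pos": [0,0,0],"roll": 7},{"grip": 1,"delta_pos": [0,0,0],"roll": 7},{"grip": 1,"delta_pos": [0,0,0],"roll": 7},{"grip": 1,"delta_pos": [0,0,0],"roll": 7},{"grip": 1,"delta_pos": [0,0,0],"roll": 7},{"grip": 1,"delta_pos": [0,0,0],"roll": 7},{"grip": 1,"delta_pos": [0,0,0],"roll": 7}]}}

```text
time: 0.77
position: [229.3, 607.8, 230.7]
ee_rot: [1.956, 2.458, -0.002]
force: [-0.0, 0.1, -0.4]
opening: 85.5
grasp_force: 0.0
```

{"name": "play_rows", "arguments": {"targets": [{"grip": 1,"delta_pos": [0,0,0],"roll": 6.7},{"grip": 1,"delta_pos": [0,0,0],"roll": 6.7}]}}

```text
time: 0.93
position: [229.3, 607.8, 230.7]
ee_rot: [2.229, 2.213, -0.002]
force: [0.1, 0.5, 0.1]
opening: 85.3
grasp_force: 0.0
```

```bash
cat >> h.py <<'E'
def go(x,y,z):
    s=manip.get_state();r=R.from_rotvec(s["ee_rot"]).as_matrix()
    print("t",round(s["time"],1),"at",s["position"].round(1),"open",round(s["opening"],1),"F",s["force"].round(1),"ydir",r[:,1].round(3),"j7",s["joints"][6].round(2))
    dl=r.T@(np.array([x,y,z])-s["position"]);print("tool delta",dl.round(1));return dl
E
python3 - <<'E'
from h import *
d=np.load("top0.npz");K,T=d["K"],d["T"]
m=ray(K,T,(185.3,191.8),103);print("M",m,"S",ray(K,T,(379.7,205.6),79))
go(m[0],m[1],240)
E
```

```text
M [512.94528859 367.50878543 103.        ] S [ 471.47730141 -342.76685138   79.        ]
t 0.9 at [229.3 607.8 230.7] open 85.3 F [0.1 0.5 0.1] ydir [ 1.    -0.007 -0.   ] j7 -1.33
tool delta [-238.3  285.3   -9.2]
```

{"name": "play_rows", "arguments": {"targets": [{"grip": 1,"delta_pos": [-26,31,-1],"roll": 0},{"grip": 1,"delta_pos": [-26,31,-1],"roll": 0},{"grip": 1,"delta_pos": [-26,31,-1],"roll": 0},{"grip": 1,"delta_pos": [-26,31,-1],"roll": 0},{"grip": 1,"delta_pos": [-26,31,-1],"roll": 0},{"grip": 1,"delta_pos": [-26,31,-1],"roll": 0},{"grip": 1,"delta_pos": [-26,31,-1],"roll": 0},{"grip": 1,"delta_pos": [-26,31,-1],"roll": 0}]}}

```text
time: 1.6
position: [478.2, 398.2, 239.0]
ee_rot: [-2.223, -2.22, 0.001]
force: [-0.3, 0.8, -0.2]
opening: 85.5
grasp_force: 0.0
```

{"name": "play_rows", "arguments": {"targets": [{"grip": 1,"delta_pos": [-15,18,0],"roll": 0},{"grip": 1,"delta_pos": [-15,18,0],"roll": 0},{"grip": 1,"delta_pos": [0,0,0],"roll": 0},{"grip": 1,"delta_pos": [0,0,0],"roll": 0}]}}

```text
time: 1.93
position: [514.3, 367.8, 238.6]
ee_rot: [2.227, 2.215, -0.002]
force: [-0.8, 0.9, -0.8]
opening: 85.5
grasp_force: 0.0
```

```bash
cat >> h.py <<'E'
def wrist(name,z,pred=None):
    s=manip.get_state();d=vision.get_image("wrist");T=np.eye(4);T[:3,:3]=R.from_rotvec(s["ee_rot"]).as_matrix();T[:3,3]=s["position"]
    T=T@d["hand_eye"];cv2.imwrite(f"pics/{name}.png",d["image"]);np.savez(f"{name}.npz",K=d["K"],T=T)
    if pred is not None:
        p=np.linalg.inv(T)@np.append(pred,1);q=d["K"]@p[:3];print("pred px",(q/q[2])[:2].round(1),"depth",p[2].round(0))
    return d["image"],d["K"],T
E
python3 - <<'E'
from h import *
go(512.9,367.5,240)
wrist("w1",103,[512.9,367.5,103])
E
```

```text
t 1.9 at [514.3 367.8 238.6] open 85.5 F [-0.8  0.9 -0.8] ydir [ 1.    -0.005 -0.001] j7 -0.69
tool delta [-0.4 -1.4 -1.4]
pred px [320.6 184.3] depth 288.0
```

View pics/w1.png

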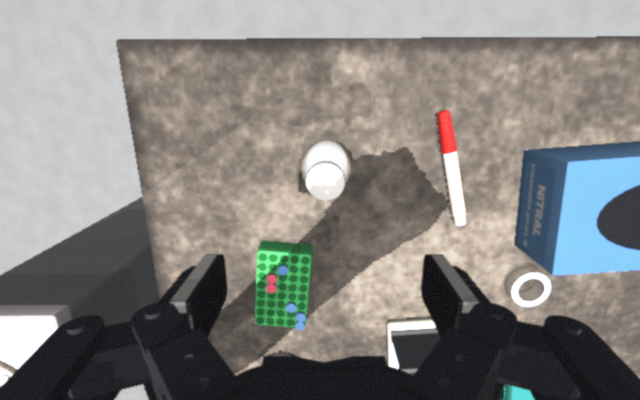

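The wrist view shows the M cap centred near (325,181), about 4 px from the predicted pixel.

```bash
cat >> h.py <<'E'
def circ(name,z,diam,near,win=50):
    g=cv2.imread(f"pics/{name}.png",0);d=np.load(f"{name}.npz");K,T=d["K"],d["T"]
    r=K[0,0]*diam/2/(T[2,3]-z);x0,y0=int(near[0]-win),int(near[1]-win)
    c=cv2.HoughCircles(cv2.resize(g[y0:y0+2*win,x0:x0+2*win],None,fx=3,fy=3,interpolation=cv2.INTER_CUBIC),cv2.HOUGH_GRADIENT_ALT,1.5,30,param1=150,param2=.5,minRadius=int(r*2.7),maxRadius=int(r*3.3))
    print("r exp",round(r,1))
    if c is not None:
        for a in c[0][:3]:
            p=(a[0]/3+x0,a[1]/3+y0);print("circ",np.round(p,1),"r",round(a[2]/3,1),ray(K,T,p,z).round(1))
E
python3 - <<'E'
from h import *
circ("w1",103,35,(325,181))
d=np.load("w1.npz");print(ray(d["K"],d["T"],(325,181),103))
E
```

```text
r exp 20.9
circ [326.5 163.5] r 21.2 [518.  385.7 103. ]
circ [325.5 181. ] r 19.7 [517.1 370.4 103. ]
[516.69593612 370.39908081 103.        ]
```

{"name": "play_rows", "arguments": {"targets": [{"grip": 1,"delta_pos": [2.6,2.6,35],"roll": 0},{"grip": 1,"delta_pos": [0,0,35],"roll": 0},{"grip": 1,"delta_pos": [0,0,35],"roll": 0},{"grip": 1,"delta_pos": [0,0,35],"roll": 0},{"grip": 1,"delta_pos": [0,0,15],"roll": 0},{"grip": 0,"delta_pos": [0,0,0],"roll": 0},{"grip": 0,"delta_pos": [0,0,0],"roll": 0},{"grip": 0,"delta_pos": [0,0,0],"roll": 0}]}}

```text
time: 2.65
position: [515.8, 374.3, 85.8]
ee_rot: [-2.221, -2.222, -0.004]
force: [-0.2, -0.3, -0.1]
opening: 51.7
grasp_force: 0.0
```

{"name": "play_rows", "arguments": {"targets": [{"grip": 0,"delta_pos": [0,0,0],"roll": 0},{"grip": 0,"delta_pos": [0,0,0],"roll": 0},{"grip": 0,"delta_pos": [0,0,0],"roll": 0},{"grip": 0,"delta_pos": [0,0,0],"roll": 0},{"grip": 0,"delta_pos": [0,0,0],"roll": 0},{"grip": 0,"delta_pos": [0,0,0],"roll": 0}]}}

```text
time: 3.15
position: [516.8, 373.8, 87.0]
ee_rot: [2.223, 2.22, 0.006]
force: [-1.1, -0.4, 6.6]
opening: 31.2
grasp_force: 59.4
```

{"name": "play_rows", "arguments": {"targets": [{"grip": 0,"delta_pos": [0,0,-5],"roll": 0},{"grip": 0,"delta_pos": [0,0,-20],"roll": 0},{"grip": 0,"delta_pos": [0,0,-40],"roll": 0},{"grip": 0,"delta_pos": [0,0,-40],"roll": 0},{"grip": 0,"delta_pos": [0,0,0],"roll": 0},{"grip": 0,"delta_pos": [0,0,0],"roll": 0}]}}

```text
time: 3.65
position: [517.8, 373.8, 193.4]
ee_rot: [2.222, 2.219, 0.012]
force: [0.3, -0.8, -3.0]
opening: 31.2
grasp_force: 60.1
```

```bash
python3 - <<'E'
from h import *
go(657,3,195)
wrist("w2",0)
E
```

```text
t 3.6 at [517.8 373.8 193.4] open 31.2 F [ 0.3 -0.8 -3. ] ydir [ 1.    -0.001  0.006] j7 -0.7
tool delta [-370.6  139.8   -2.5]
```

View pics/w2.png

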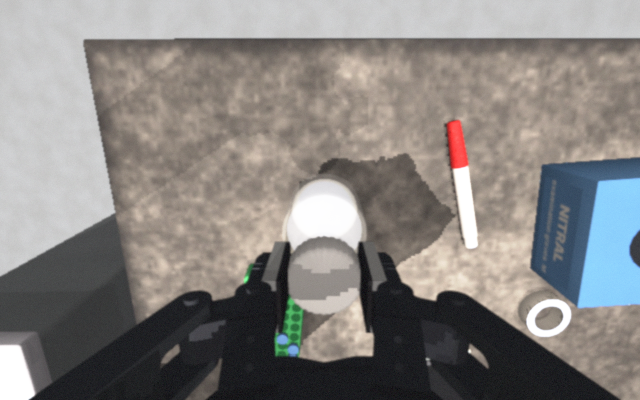

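M is held upright; its cap centre is at about (324,273) px. I'll check its offset from the TCP.

```bash
python3 - <<'E'
from h import *
d=np.load("w2.npz");K,T=d["K"],d["T"];print(K[0,0],T[:3,3])
for z in(205,209,213): print(z,ray(K,T,(324,273),z), K[0,0]*35/(T[2,3]-z))
circ("w2",209,35,(324,273),60)
# body shoulder circle
E
```

```text
333.354805788158 [518.12150204 446.0442468  337.19927981]
205 [519.09901335 371.4176693  205.        ] 88.2562917119473
209 [519.06943645 373.67567184 209.        ] 91.01001363132606
213 [519.03985955 375.93367439 213.        ] 93.9411099717933
r exp 45.5
```

{"name": "play_rows", "arguments": {"targets": [{"grip": 0,"delta_pos": [-37,14,0],"roll": 0},{"grip": 0,"delta_pos": [-37,14,0],"roll": 0},{"grip": 0,"delta_pos": [-37,14,0],"roll": 0},{"grip": 0,"delta_pos": [-37,14,0],"roll": 0},{"grip": 0,"delta_pos": [-37,14,0],"roll": 0},{"grip": 0,"delta_pos": [-37,14,0],"roll": 0},{"grip": 0,"delta_pos": [-37,14,0],"roll": 0},{"grip": 0,"delta_pos": [-37,14,0],"roll": 0}]}}

```text
time: 4.37
position: [626.0, 74.0, 187.0]
ee_rot: [-2.221, -2.218, 0.005]
force: [0.7, 0.1, -2.3]
opening: 31.5
grasp_force: 60.1
```

```bash
python3 - <<'E'
from h import *
go(657,3,195)
s=manip.get_state()["position"]
d=vision.get_image("side");K,T=d["K"],d["T"]
for dz in (0,16,-87):
    p=np.linalg.inv(T)@np.append(s+[0,0,dz],1);q=K@p[:3];print(dz,(q/q[2])[:2].round(1),p[2])
x,y=(q/q[2])[:2].astype(int)
cv2.imwrite("pics/s1.png",cv2.resize(d["image"][y-110:y+40,x-80:x+80],None,fx=4,fy=4,interpolation=cv2.INTER_CUBIC));print(x-80,y-110)
E
```

```text
t 4.4 at [626.  74. 187.] open 31.5 F [ 0.7  0.1 -2.3] ydir [ 1.    -0.001 -0.004] j7 -0.15
tool delta [-71.   31.1  -8.1]
0 [312.7 148.7] 1313.8165123293209
16 [312.7 144.6] 1305.15785952311
-87 [312.8 170.2] 1360.8979369630931
232 60
```

View pics/s1.png

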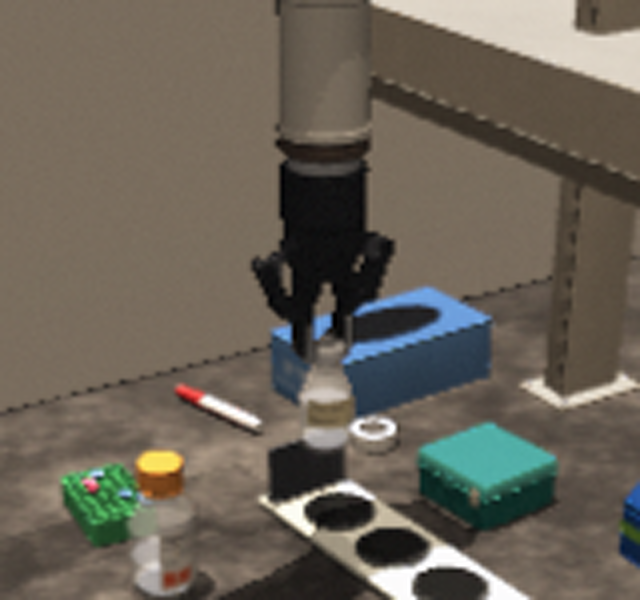

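M hangs upright, held at the cap (crop row ~340). I'll move above place b and measure the discs with the wrist camera.

{"name": "play_rows", "arguments": {"targets": [{"grip": 0,"delta_pos": [-30,13,-2],"roll": 0},{"grip": 0,"delta_pos": [-30,13,-2],"roll": 0},{"grip": 0,"delta_pos": [-11,5,-2],"roll": 0},{"grip": 0,"delta_pos": [0,0,0],"roll": 0},{"grip": 0,"delta_pos": [0,0,0],"roll": 0}]}}

```text
time: 4.83
position: [657.2, 4.2, 193.4]
ee_rot: [-2.224, -2.216, 0.004]
force: [0.2, 0.6, -3.3]
opening: 31.5
grasp_force: 60.2
```

```bash
cat >> h.py <<'E'
def discs(name):
    im=cv2.imread(f"pics/{name}.png");d=np.load(f"{name}.npz");K,T=d["K"],d["T"];V=im.max(2)
    e=[]
    for c,s in blobs(V<70,600):
        if s[2]<200 and .7<s[2]/s[3]<1.4 and s[0]>2 and s[1]>2 and s[0]+s[2]<638: print("disc",c,s,ray(K,T,c,15).round(1))
E
python3 - <<'E'
from h import *
go(657,3,195)
wrist("w3",0);discs("w3")
d=np.load("w3.npz");K,T=d["K"],d["T"]
for y,x in((88,651),(3,657),(-82,663),(-167,670)):
    p=np.linalg.inv(T)@[x,y,15,1];q=K@p[:3];print((q/q[2])[:2].round(0))
E
```

```text
t 4.8 at [657.2   4.2 193.4] open 31.5 F [ 0.2  0.6 -3.3] ydir [ 1.    -0.004 -0.003] j7 -0.04
tool delta [-1.2 -0.2 -1.6]
disc [316.   85.7] [ 283   50   67   72 3810] [651.1  86.1  15. ]
[316.  83.]
[323. 174.]
[329. 252.]
[335. 320.]
```

View pics/w3.png

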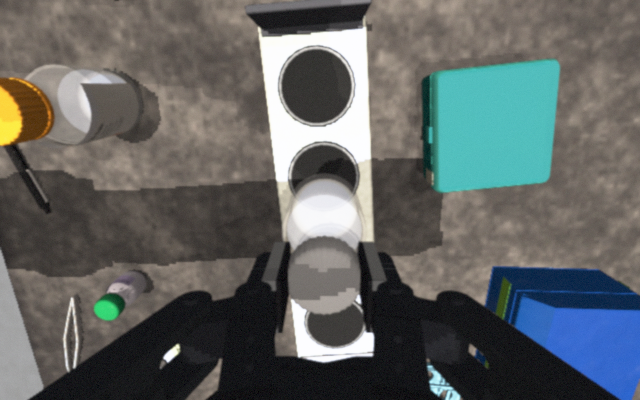

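{"name": "play_rows", "arguments": {"targets": [{"grip": 0,"delta_pos": [0,0,30],"roll": 0},{"grip": 0,"delta_pos": [0,0,30],"roll": 0},{"grip": 0,"delta_pos": [0,0,20],"roll": 0},{"grip": 0,"delta_pos": [0,0,6],"roll": 0},{"grip": 0,"delta_pos": [0,0,2],"roll": 0},{"grip": 0,"delta_pos": [0,0,0],"roll": 0},{"grip": 0,"delta_pos": [0,0,0],"roll": 0}]}}

```text
time: 5.47
position: [659.4, 6.0, 108.8]
ee_rot: [2.221, 2.22, 0.003]
force: [0.2, -0.8, -2.3]
opening: 31.3
grasp_force: 60.2
```

{"name": "play_rows", "arguments": {"targets": [{"grip": 0,"delta_pos": [0,0,1],"roll": 0},{"grip": 0,"delta_pos": [0,0,0],"roll": 0}]}}

```text
time: 5.63
position: [659.3, 5.4, 107.8]
ee_rot: [2.222, 2.219, 0.003]
force: [0.6, -0.4, -2.0]
opening: 31.1
grasp_force: 60.2
```

{"name": "play_rows", "arguments": {"targets": [{"grip": 0,"delta_pos": [-2,-2,2],"roll": 0},{"grip": 0,"delta_pos": [0,0,1],"roll": 0},{"grip": 0,"delta_pos": [0,0,1],"roll": 0},{"grip": 0,"delta_pos": [0,0,0],"roll": 0}]}}

```text
time: 5.97
position: [656.2, 3.0, 102.2]
ee_rot: [-2.223, -2.22, 0.0]
force: [0.6, -0.1, -2.0]
opening: 31.5
grasp_force: 60.3
```

{"name": "play_rows", "arguments": {"targets": [{"grip": 0,"delta_pos": [0,1,1],"roll": 0},{"grip": 0,"delta_pos": [0,0,0],"roll": 0},{"grip": 0,"delta_pos": [0,0,0],"roll": 0}]}}

```text
time: 6.22
position: [657.2, 2.9, 102.1]
ee_rot: [-2.223, -2.22, 0.001]
force: [-3.6, -1.2, 6.2]
opening: 31.5
grasp_force: 61.0
```

Contact. I'll release and lift.

{"name": "play_rows", "arguments": {"targets": [{"grip": 1,"delta_pos": [0,0,0],"roll": 0},{"grip": 1,"delta_pos": [0,0,0],"roll": 0},{"grip": 1,"delta_pos": [0,0,0],"roll": 0},{"grip": 1,"delta_pos": [0,0,0],"roll": 0},{"grip": 1,"delta_pos": [0,0,0],"roll": 0},{"grip": 1,"delta_pos": [0,0,-20],"roll": 0},{"grip": 1,"delta_pos": [0,0,-40],"roll": 0},{"grip": 1,"delta_pos": [0,0,-40],"roll": 0}]}}

```text
time: 6.88
position: [655.6, 3.3, 200.3]
ee_rot: [-2.22, -2.218, 0.005]
force: [0.4, -0.0, 0.8]
opening: 85.2
grasp_force: 0.0
```

{"name": "play_rows", "arguments": {"targets": [{"grip": 1,"delta_pos": [0,0,-40],"roll": 0},{"grip": 1,"delta_pos": [0,0,0],"roll": 0},{"grip": 1,"delta_pos": [0,0,0],"roll": 0}]}}

```text
time: 7.13
position: [659.6, 3.3, 245.2]
ee_rot: [2.219, 2.217, 0.009]
force: [0.8, -0.1, -0.5]
opening: 85.2
grasp_force: 0.0
```

```bash
python3 - <<'E'
from h import *
go(455,70,245)
wrist("w4",0,[657,3,118]);discs("w4")
circ("w4",118,35,(322,183),60)
E
```

```text
t 7.1 at [659.6   3.3 245.2] open 85.2 F [ 0.8 -0.1 -0.5] ydir [ 1.    -0.001  0.007] j7 -0.03
tool delta [  66.4 -204.7   -1.3]
pred px [317.9 187. ] depth 280.0
disc [312.7  86.6] [ 284   56   58   62 2794] [651.   85.9  15. ]
disc [324.6 233.7] [ 299  211   52   47 1921] [663.8 -83.4  15. ]
disc [329.6 295.5] [ 307  275   47   41 1505] [ 670.3 -169.3   15. ]
r exp 21.5
circ [319.5 192.5] r 21.1 [658.3  -1.8 118. ]
```

View pics/w4.png

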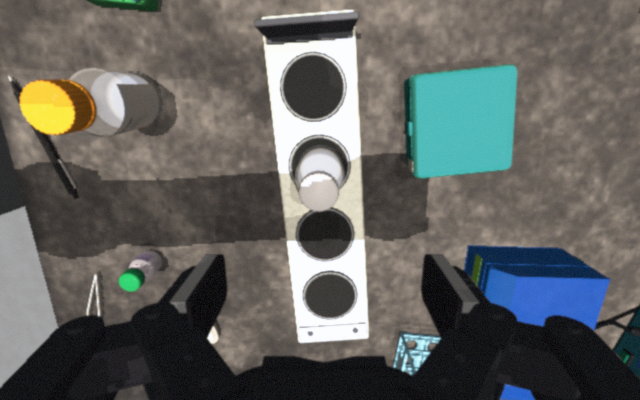

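M stands on place b, with its cap at (319,192) px, about 3 mm off centre. In the same view the L cap is at (58,107) and the XS cap at (130,280).

```bash
python3 - <<'E'
from h import *
d=np.load("w4.npz");K,T=d["K"],d["T"]
print("L",ray(K,T,(58,106),132),"XS",ray(K,T,(130,280),56))
circ("w4",132,41,(58,106),56);circ("w4",56,25,(130,280),40)
E
```

```text
L [465.44070749  69.16789298 132.        ] XS [ 445.10127705 -121.29944542   56.        ]
r exp 26.6
r exp 12.5
```

{"name": "play_rows", "arguments": {"targets": [{"grip": 1,"delta_pos": [8,-26,0],"roll": 0},{"grip": 1,"delta_pos": [8,-26,0],"roll": 0},{"grip": 1,"delta_pos": [8,-26,0],"roll": 0},{"grip": 1,"delta_pos": [8,-26,0],"roll": 0},{"grip": 1,"delta_pos": [8,-26,0],"roll": 0},{"grip": 1,"delta_pos": [8,-26,0],"roll": 0},{"grip": 1,"delta_pos": [8,-26,0],"roll": 0},{"grip": 1,"delta_pos": [8,-20,0],"roll": 0}]}}

```text
time: 7.85
position: [451.8, 67.5, 239.3]
ee_rot: [-2.221, -2.219, 0.006]
force: [-0.5, 0.5, 1.1]
opening: 85.4
grasp_force: 0.0
```

{"name": "play_rows", "arguments": {"targets": [{"grip": 1,"delta_pos": [2,0,0],"roll": 0},{"grip": 1,"delta_pos": [0,0,0],"roll": 0},{"grip": 1,"delta_pos": [0,0,0],"roll": 0}]}}

```text
time: 8.1
position: [455.5, 69.3, 240.6]
ee_rot: [-2.222, -2.22, 0.001]
force: [-0.4, -0.3, 1.0]
opening: 85.6
grasp_force: 0.0
```

```bash
cat >> h.py <<'E'
def cap(name,lo,hi,z,amin=150):
    im=cv2.imread(f"pics/{name}.png");d=np.load(f"{name}.npz");hsv=cv2.cvtColor(im,cv2.COLOR_BGR2HSV)
    for c,s in blobs(cv2.inRange(hsv,lo,hi)>0,amin): print("cap",c,s,ray(d["K"],d["T"],c,z).round(1))
E
python3 - <<'E'
from h import *
go(455,70,245)
wrist("w5",0,[455,70,132])
cap("w5",(12,150,120),(32,255,255),132)
E
```

```text
t 8.1 at [455.5  69.3 240.6] open 85.6 F [-0.4 -0.3  1. ] ydir [ 1.    -0.001 -0.001] j7 -0.21
tool delta [ 0.7 -0.5 -4.4]
pred px [321.5 191.8] depth 262.0
cap [322.8 192.4] [ 298  169   51   48 1888] [456.   69.5 132. ]
```

{"name": "play_rows", "arguments": {"targets": [{"grip": 1,"delta_pos": [0,0,30],"roll": 0},{"grip": 1,"delta_pos": [0,0,30],"roll": 0},{"grip": 1,"delta_pos": [0,0,30],"roll": 0},{"grip": 1,"delta_pos": [0,0,25],"roll": 0},{"grip": 1,"delta_pos": [0,0,15],"roll": 0},{"grip": 1,"delta_pos": [0,0,5],"roll": 0},{"grip": 1,"delta_pos": [0,0,0],"roll": 0},{"grip": 1,"delta_pos": [0,0,0],"roll": 0}]}}

```text
time: 8.82
position: [456.1, 69.2, 106.4]
ee_rot: [2.223, 2.219, -0.0]
force: [0.9, 0.3, 0.6]
opening: 85.5
grasp_force: 0.0
```

{"name": "play_rows", "arguments": {"targets": [{"grip": 0,"delta_pos": [0,0,0],"roll": 0},{"grip": 0,"delta_pos": [0,0,0],"roll": 0},{"grip": 0,"delta_pos": [0,0,0],"roll": 0},{"grip": 0,"delta_pos": [0,0,0],"roll": 0},{"grip": 0,"delta_pos": [0,0,0],"roll": 0},{"grip": 0,"delta_pos": [0,0,0],"roll": 0},{"grip": 0,"delta_pos": [0,0,0],"roll": 0},{"grip": 0,"delta_pos": [0,0,0],"roll": 0}]}}

```text
time: 9.48
position: [455.7, 69.7, 107.4]
ee_rot: [2.222, 2.22, 0.002]
force: [-2.0, 0.3, 7.2]
opening: 38.0
grasp_force: 58.7
```

{"name": "play_rows", "arguments": {"targets": [{"grip": 0,"delta_pos": [0,0,-10],"roll": 0},{"grip": 0,"delta_pos": [0,0,-30],"roll": 0},{"grip": 0,"delta_pos": [0,0,-30],"roll": 0},{"grip": 0,"delta_pos": [0,0,-30],"roll": 0},{"grip": 0,"delta_pos": [0,0,-20],"roll": 0},{"grip": 0,"delta_pos": [0,0,0],"roll": 0},{"grip": 0,"delta_pos": [0,0,0],"roll": 0}]}}

```text
time: 10.07
position: [455.9, 69.6, 227.6]
ee_rot: [2.222, 2.219, 0.004]
force: [-0.3, 0.6, -2.8]
opening: 38.0
grasp_force: 60.7
```

{"name": "play_rows", "arguments": {"targets": [{"grip": 0,"delta_pos": [3,30,0],"roll": 0},{"grip": 0,"delta_pos": [3,30,0],"roll": 0},{"grip": 0,"delta_pos": [3,30,0],"roll": 0},{"grip": 0,"delta_pos": [3,30,0],"roll": 0},{"grip": 0,"delta_pos": [3,30,0],"roll": 0},{"grip": 0,"delta_pos": [2,30,0],"roll": 0},{"grip": 0,"delta_pos": [0,15,0],"roll": 0},{"grip": 0,"delta_pos": [0,0,0],"roll": 0}]}}

```text
time: 10.73
position: [652.0, 85.8, 223.0]
ee_rot: [-2.223, -2.219, 0.004]
force: [-0.6, 0.9, -3.6]
opening: 37.9
grasp_force: 60.9
```

{"name": "play_rows", "arguments": {"targets": [{"grip": 0,"delta_pos": [0,0,25],"roll": 0},{"grip": 0,"delta_pos": [0,0,25],"roll": 0},{"grip": 0,"delta_pos": [0,0,25],"roll": 0},{"grip": 0,"delta_pos": [0,0,20],"roll": 0},{"grip": 0,"delta_pos": [0,0,0],"roll": 0},{"grip": 0,"delta_pos": [0,0,0],"roll": 0}]}}

```text
time: 11.23
position: [647.7, 85.9, 128.6]
ee_rot: [-2.22, -2.218, 0.008]
force: [0.6, 0.1, -1.9]
opening: 37.8
grasp_force: 61.0
```

{"name": "play_rows", "arguments": {"targets": [{"grip": 0,"delta_pos": [0,2,4],"roll": 0},{"grip": 0,"delta_pos": [0,0,1],"roll": 0},{"grip": 0,"delta_pos": [0,0,0],"roll": 0},{"grip": 0,"delta_pos": [0,0,0],"roll": 0}]}}

```text
time: 11.57
position: [653.1, 86.4, 127.4]
ee_rot: [2.222, 2.219, 0.002]
force: [0.3, 0.1, -2.5]
opening: 37.9
grasp_force: 61.0
```

{"name": "play_rows", "arguments": {"targets": [{"grip": 0,"delta_pos": [0,-1,2],"roll": 0},{"grip": 0,"delta_pos": [0,0,1],"roll": 0},{"grip": 0,"delta_pos": [0,0,0],"roll": 0},{"grip": 0,"delta_pos": [0,0,0],"roll": 0}]}}

```text
time: 11.9
position: [651.3, 86.2, 123.3]
ee_rot: [-2.223, -2.22, 0.0]
force: [0.3, 0.4, -2.8]
opening: 38.0
grasp_force: 61.0
```

{"name": "play_rows", "arguments": {"targets": [{"grip": 0,"delta_pos": [0,0,1],"roll": 0},{"grip": 0,"delta_pos": [0,0,0],"roll": 0},{"grip": 0,"delta_pos": [0,0,0],"roll": 0}]}}

```text
time: 12.15
position: [651.6, 86.3, 122.6]
ee_rot: [2.223, 2.22, 0.001]
force: [-0.8, 0.1, -0.5]
opening: 37.8
grasp_force: 61.3
```

{"name": "play_rows", "arguments": {"targets": [{"grip": 0,"delta_pos": [0,0,0.5],"roll": 0},{"grip": 1,"delta_pos": [0,0,0],"roll": 0},{"grip": 1,"delta_pos": [0,0,0],"roll": 0},{"grip": 1,"delta_pos": [0,0,0],"roll": 0},{"grip": 1,"delta_pos": [0,0,0],"roll": 0},{"grip": 1,"delta_pos": [0,0,0],"roll": 0},{"grip": 1,"delta_pos": [0,0,0],"roll": 0},{"grip": 1,"delta_pos": [0,0,-20],"roll": 0}]}}

```text
time: 12.82
position: [648.3, 85.8, 137.8]
ee_rot: [-2.22, -2.217, 0.01]
force: [-0.7, 0.3, -0.8]
opening: 85.4
grasp_force: 0.0
```

{"name": "play_rows", "arguments": {"targets": [{"grip": 1,"delta_pos": [0,0,-35],"roll": 0},{"grip": 1,"delta_pos": [0,0,-35],"roll": 0},{"grip": 1,"delta_pos": [-25,-25,0],"roll": 0},{"grip": 1,"delta_pos": [-25,-25,0],"roll": 0},{"grip": 1,"delta_pos": [-25,-25,0],"roll": 0},{"grip": 1,"delta_pos": [-25,-25,0],"roll": 0},{"grip": 1,"delta_pos": [-25,-25,0],"roll": 0},{"grip": 1,"delta_pos": [-25,-25,0],"roll": 0}]}}

```text
time: 13.48
position: [499.9, -64.6, 212.0]
ee_rot: [2.222, 2.22, 0.001]
force: [0.7, -0.6, 0.6]
opening: 85.5
grasp_force: 0.0
```

{"name": "play_rows", "arguments": {"targets": [{"grip": 1,"delta_pos": [-29,-29,8],"roll": 0},{"grip": 1,"delta_pos": [-29,-29,8],"roll": 0},{"grip": 1,"delta_pos": [0,0,0],"roll": 0},{"grip": 1,"delta_pos": [0,0,0],"roll": 0}]}}

```text
time: 13.82
position: [441.4, -123.2, 195.7]
ee_rot: [-2.228, -2.214, 0.001]
force: [0.3, 1.0, -0.3]
opening: 85.3
grasp_force: 0.0
```

```bash
python3 - <<'E'
from h import *
go(444,-121,36)
wrist("w6",0,[444,-121,56])
cap("w6",(40,130,60),(80,255,255),56,80)
E
```

```text
t 13.8 at [ 441.4 -123.2  195.7] open 85.3 F [ 0.3  1.  -0.3] ydir [ 1.    -0.006 -0.001] j7 0.23
tool delta [  2.3   2.7 159.7]
pred px [325.3 180.4] depth 292.0
cap [324.  182.7] [311 169  27  28 586] [ 442.9 -123.1   56. ]
```

View pics/w6.png

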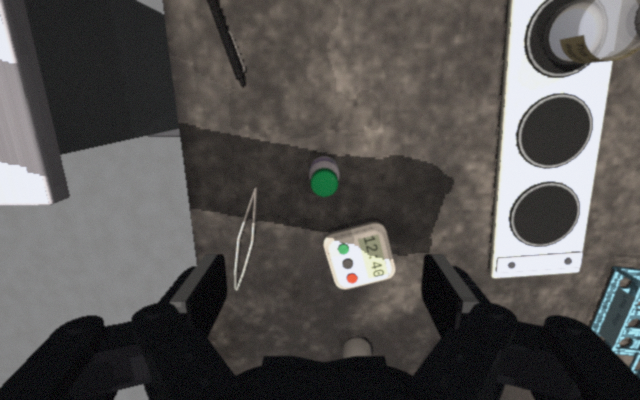

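The XS cap is centred at (324,183) px, with the fingers clear of the timer and tweezers.

{"name": "play_rows", "arguments": {"targets": [{"grip": 1,"delta_pos": [0,1,35],"roll": 0},{"grip": 1,"delta_pos": [0,0,35],"roll": 0},{"grip": 1,"delta_pos": [0,0,35],"roll": 0},{"grip": 1,"delta_pos": [0,0,30],"roll": 0},{"grip": 1,"delta_pos": [0,0,17],"roll": 0},{"grip": 1,"delta_pos": [0,0,5],"roll": 0},{"grip": 1,"delta_pos": [0,0,0],"roll": 0},{"grip": 1,"delta_pos": [0,0,0],"roll": 0}]}}

```text
time: 14.53
position: [445.7, -120.7, 39.4]
ee_rot: [2.221, 2.221, 0.001]
force: [-0.1, -0.9, -0.3]
opening: 85.2
grasp_force: 0.0
```

{"name": "play_rows", "arguments": {"targets": [{"grip": 1,"delta_pos": [-1.5,-1.5,2],"roll": 0},{"grip": 0,"delta_pos": [0,0,0],"roll": 0},{"grip": 0,"delta_pos": [0,0,0],"roll": 0},{"grip": 0,"delta_pos": [0,0,0],"roll": 0},{"grip": 0,"delta_pos": [0,0,0],"roll": 0},{"grip": 0,"delta_pos": [0,0,0],"roll": 0},{"grip": 0,"delta_pos": [0,0,0],"roll": 0},{"grip": 0,"delta_pos": [0,0,0],"roll": 0}]}}

```text
time: 15.2
position: [443.1, -123.0, 37.3]
ee_rot: [2.223, 2.219, 0.001]
force: [-0.6, -0.1, 6.2]
opening: 21.9
grasp_force: 58.4
```

{"name": "play_rows", "arguments": {"targets": [{"grip": 0,"delta_pos": [0,0,0],"roll": 0},{"grip": 0,"delta_pos": [0,0,0],"roll": 0}]}}

```text
time: 15.37
position: [443.2, -123.0, 37.3]
ee_rot: [2.223, 2.219, 0.001]
force: [-1.5, -0.5, 5.7]
opening: 21.7
grasp_force: 58.4
```

{"name": "play_rows", "arguments": {"targets": [{"grip": 0,"delta_pos": [0,0,-20],"roll": 0},{"grip": 0,"delta_pos": [0,0,-35],"roll": 0},{"grip": 0,"delta_pos": [0,0,-35],"roll": 0},{"grip": 0,"delta_pos": [-5,27,-10],"roll": 0},{"grip": 0,"delta_pos": [-5,30,0],"roll": 0},{"grip": 0,"delta_pos": [-5,30,0],"roll": 0},{"grip": 0,"delta_pos": [-6,30,0],"roll": 0},{"grip": 0,"delta_pos": [-6,30,0],"roll": 0}]}}

```text
time: 16.03
position: [590.9, -150.1, 136.9]
ee_rot: [-2.223, -2.22, -0.0]
force: [-0.4, -0.7, -1.3]
opening: 22.4
grasp_force: 59.1
```

{"name": "play_rows", "arguments": {"targets": [{"grip": 0,"delta_pos": [-6,30,0],"roll": 0},{"grip": 0,"delta_pos": [-6,30,0],"roll": 0},{"grip": 0,"delta_pos": [-6,20,0],"roll": 0},{"grip": 0,"delta_pos": [0,0,20],"roll": 0},{"grip": 0,"delta_pos": [0,0,25],"roll": 0},{"grip": 0,"delta_pos": [0,0,25],"roll": 0},{"grip": 0,"delta_pos": [0,0,10],"roll": 0},{"grip": 0,"delta_pos": [0,0,0],"roll": 0}]}}

```text
time: 16.7
position: [667.8, -167.7, 54.2]
ee_rot: [-2.22, -2.217, 0.004]
force: [-0.1, 0.4, -0.9]
opening: 21.8
grasp_force: 59.9
```

{"name": "play_rows", "arguments": {"targets": [{"grip": 0,"delta_pos": [0,0,0],"roll": 0},{"grip": 0,"delta_pos": [0,0,0],"roll": 0}]}}

```text
time: 16.87
position: [670.2, -168.2, 57.5]
ee_rot: [2.222, 2.22, 0.001]
force: [0.3, 0.0, 0.4]
opening: 21.8
grasp_force: 59.9
```

{"name": "play_rows", "arguments": {"targets": [{"grip": 0,"delta_pos": [0,0,2],"roll": 0},{"grip": 0,"delta_pos": [0,0,1.5],"roll": 0},{"grip": 0,"delta_pos": [0,0,0],"roll": 0},{"grip": 0,"delta_pos": [0,0,0],"roll": 0},{"grip": 0,"delta_pos": [0,0,0],"roll": 0}]}}

```text
time: 17.28
position: [669.8, -168.1, 53.6]
ee_rot: [2.223, 2.22, 0.0]
force: [-0.6, 0.2, -0.5]
opening: 21.7
grasp_force: 59.9
```

{"name": "play_rows", "arguments": {"targets": [{"grip": 0,"delta_pos": [0,0,1],"roll": 0},{"grip": 0,"delta_pos": [0,0,0],"roll": 0},{"grip": 0,"delta_pos": [0,0,0],"roll": 0}]}}

```text
time: 17.53
position: [669.9, -168.2, 52.5]
ee_rot: [2.223, 2.22, 0.0]
force: [0.1, 0.4, -0.3]
opening: 21.9
grasp_force: 60.0
```

{"name": "play_rows", "arguments": {"targets": [{"grip": 0,"delta_pos": [0,0,0.5],"roll": 0},{"grip": 1,"delta_pos": [0,0,0],"roll": 0},{"grip": 1,"delta_pos": [0,0,0],"roll": 0},{"grip": 1,"delta_pos": [0,0,0],"roll": 0},{"grip": 1,"delta_pos": [0,0,0],"roll": 0},{"grip": 1,"delta_pos": [0,0,0],"roll": 0},{"grip": 1,"delta_pos": [0,0,0],"roll": 0},{"grip": 1,"delta_pos": [0,0,-20],"roll": 0}]}}

```text
time: 18.2
position: [666.4, -167.2, 67.7]
ee_rot: [-2.218, -2.216, 0.007]
force: [-0.6, 0.5, -0.6]
opening: 85.1
grasp_force: 0.0
```

{"name": "play_rows", "arguments": {"targets": [{"grip": 1,"delta_pos": [0,0,-40],"roll": 0},{"grip": 1,"delta_pos": [0,0,-40],"roll": 0},{"grip": 1,"delta_pos": [0,0,-40],"roll": 0},{"grip": 1,"delta_pos": [-25,-28,0],"roll": 0},{"grip": 1,"delta_pos": [-25,-28,0],"roll": 0},{"grip": 1,"delta_pos": [-25,-28,0],"roll": 0},{"grip": 1,"delta_pos": [-25,-28,0],"roll": 0},{"grip": 1,"delta_pos": [-25,-28,0],"roll": 0}]}}

```text
time: 18.87
position: [528.2, -293.8, 192.1]
ee_rot: [2.222, 2.22, 0.0]
force: [-0.3, -1.1, 0.1]
opening: 85.2
grasp_force: 0.0
```

{"name": "play_rows", "arguments": {"targets": [{"grip": 1,"delta_pos": [-25,-28,0],"roll": 0},{"grip": 1,"delta_pos": [-25,-28,0],"roll": 0},{"grip": 1,"delta_pos": [0,0,0],"roll": 0},{"grip": 1,"delta_pos": [0,0,0],"roll": 0}]}}

```text
time: 19.2
position: [470.9, -345.8, 192.2]
ee_rot: [2.229, 2.213, -0.002]
force: [0.1, 0.6, -1.3]
opening: 85.3
grasp_force: 0.0
```

```bash
python3 - <<'E'
from h import *
go(471.5,-343,59)
wrist("w7",0,[471.5,-343,79])
E
```

```text
t 19.2 at [ 470.9 -345.8  192.2] open 85.3 F [ 0.1  0.6 -1.3] ydir [ 1.    -0.008 -0.   ] j7 0.64
tool delta [  2.9   0.6 133.2]
pred px [322.8 187.6] depth 266.0
```

View pics/w7.png

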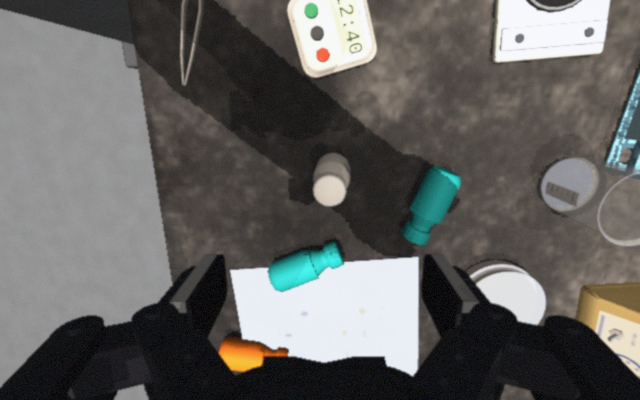

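The S cap is at (329.5,190) px. The turquoise look-alikes are well below and clear of the fingers.

{"name": "play_rows", "arguments": {"targets": [{"grip": 1,"delta_pos": [1,5,30],"roll": 0},{"grip": 1,"delta_pos": [0,0,30],"roll": 0},{"grip": 1,"delta_pos": [0,0,30],"roll": 0},{"grip": 1,"delta_pos": [0,0,25],"roll": 0},{"grip": 1,"delta_pos": [0,0,12],"roll": 0},{"grip": 1,"delta_pos": [0,0,4],"roll": 0},{"grip": 1,"delta_pos": [0,0,0],"roll": 0},{"grip": 1,"delta_pos": [0,0,0],"roll": 0}]}}

```text
time: 19.92
position: [479.8, -342.0, 61.9]
ee_rot: [2.221, 2.22, 0.001]
force: [1.0, 0.7, 0.5]
opening: 85.4
grasp_force: 0.0
```

```bash
python3 - <<'E'
from h import *
d=np.load("w7.npz");p=ray(d["K"],d["T"],(329.5,190),79);print(p)
circ("w7",79,28,(329,190),40)
go(p[0],p[1],59)
E
```

```text
[ 476.86072525 -345.00287889   79.        ]
r exp 18.2
t 19.9 at [ 479.8 -342.    61.9] open 85.4 F [1.  0.7 0.5] ydir [ 1.    -0.     0.002] j7 0.66
tool delta [-3.  -3.   2.9]
```

{"name": "play_rows", "arguments": {"targets": [{"grip": 1,"delta_pos": [-2,-2,2],"roll": 0},{"grip": 0,"delta_pos": [0,0,0],"roll": 0},{"grip": 0,"delta_pos": [0,0,0],"roll": 0},{"grip": 0,"delta_pos": [0,0,0],"roll": 0},{"grip": 0,"delta_pos": [0,0,0],"roll": 0},{"grip": 0,"delta_pos": [0,0,0],"roll": 0},{"grip": 0,"delta_pos": [0,0,0],"roll": 0},{"grip": 0,"delta_pos": [0,0,0],"roll": 0}]}}

```text
time: 20.58
position: [477.0, -344.2, 59.4]
ee_rot: [2.222, 2.219, 0.0]
force: [0.5, -1.2, 4.2]
opening: 24.0
grasp_force: 58.8
```

{"name": "play_rows", "arguments": {"targets": [{"grip": 0,"delta_pos": [0,0,0],"roll": 0},{"grip": 0,"delta_pos": [0,0,0],"roll": 0}]}}

```text
time: 20.75
position: [477.0, -344.2, 59.4]
ee_rot: [2.222, 2.219, 0.0]
force: [-0.1, -0.1, 5.6]
opening: 24.3
grasp_force: 58.9
```

{"name": "play_rows", "arguments": {"targets": [{"grip": 0,"delta_pos": [0,0,-20],"roll": 0},{"grip": 0,"delta_pos": [0,0,-35],"roll": 0},{"grip": 0,"delta_pos": [0,0,-35],"roll": 0},{"grip": 0,"delta_pos": [0,0,-30],"roll": 0},{"grip": 0,"delta_pos": [29,21,0],"roll": 0},{"grip": 0,"delta_pos": [29,21,0],"roll": 0},{"grip": 0,"delta_pos": [29,21,0],"roll": 0},{"grip": 0,"delta_pos": [29,21,0],"roll": 0}]}}

```text
time: 21.42
position: [560.8, -226.5, 178.5]
ee_rot: [-2.223, -2.218, 0.0]
force: [0.7, -0.0, -2.0]
opening: 24.3
grasp_force: 59.4
```

{"name": "play_rows", "arguments": {"targets": [{"grip": 0,"delta_pos": [29,21,0],"roll": 0},{"grip": 0,"delta_pos": [29,21,0],"roll": 0},{"grip": 0,"delta_pos": [29,21,0],"roll": 0},{"grip": 0,"delta_pos": [29,21,0],"roll": 0},{"grip": 0,"delta_pos": [29,19,0],"roll": 0},{"grip": 0,"delta_pos": [0,0,0],"roll": 0},{"grip": 0,"delta_pos": [0,0,0],"roll": 0}]}}

```text
time: 22.0
position: [664.2, -78.6, 177.4]
ee_rot: [-2.214, -2.225, -0.0]
force: [-0.0, -0.7, -1.9]
opening: 24.6
grasp_force: 59.4
```

{"name": "play_rows", "arguments": {"targets": [{"grip": 0,"delta_pos": [-3,0,10],"roll": 0},{"grip": 0,"delta_pos": [0,0,25],"roll": 0},{"grip": 0,"delta_pos": [0,0,25],"roll": 0},{"grip": 0,"delta_pos": [0,0,20],"roll": 0},{"grip": 0,"delta_pos": [0,0,15],"roll": 0},{"grip": 0,"delta_pos": [0,0,0],"roll": 0},{"grip": 0,"delta_pos": [0,0,0],"roll": 0},{"grip": 0,"delta_pos": [0,0,0],"roll": 0}]}}

```text
time: 22.67
position: [664.0, -87.8, 84.4]
ee_rot: [2.224, 2.217, -0.0]
force: [0.2, 0.2, -1.7]
opening: 23.4
grasp_force: 59.4
```

{"name": "play_rows", "arguments": {"targets": [{"grip": 0,"delta_pos": [3,0,5],"roll": 0},{"grip": 0,"delta_pos": [0,0,2],"roll": 0},{"grip": 0,"delta_pos": [0,0,0],"roll": 0},{"grip": 0,"delta_pos": [0,0,0],"roll": 0},{"grip": 0,"delta_pos": [0,0,0],"roll": 0}]}}

```text
time: 23.08
position: [664.1, -83.0, 77.2]
ee_rot: [2.222, 2.22, 0.0]
force: [0.0, -0.6, -1.3]
opening: 23.9
grasp_force: 59.4
```

{"name": "play_rows", "arguments": {"targets": [{"grip": 0,"delta_pos": [0,0,1],"roll": 0},{"grip": 0,"delta_pos": [0,0,1],"roll": 0},{"grip": 0,"delta_pos": [0,0,0.5],"roll": 0},{"grip": 0,"delta_pos": [0,0,0],"roll": 0},{"grip": 0,"delta_pos": [0,0,0],"roll": 0}]}}

```text
time: 23.5
position: [664.0, -83.2, 74.6]
ee_rot: [2.223, 2.22, 0.0]
force: [0.3, 0.3, 1.3]
opening: 23.7
grasp_force: 59.6
```

Touching down. I'll release, lift, and retreat for a final check.

{"name": "play_rows", "arguments": {"targets": [{"grip": 1,"delta_pos": [0,0,0],"roll": 0},{"grip": 1,"delta_pos": [0,0,0],"roll": 0},{"grip": 1,"delta_pos": [0,0,0],"roll": 0},{"grip": 1,"delta_pos": [0,0,0],"roll": 0},{"grip": 1,"delta_pos": [0,0,0],"roll": 0},{"grip": 1,"delta_pos": [0,0,0],"roll": 0},{"grip": 1,"delta_pos": [0,0,-20],"roll": 0},{"grip": 1,"delta_pos": [0,0,-40],"roll": 0}]}}

```text
time: 24.17
position: [659.4, -82.5, 129.1]
ee_rot: [-2.216, -2.214, 0.011]
force: [-0.1, 0.4, -1.1]
opening: 85.3
grasp_force: 0.0
```

{"name": "play_rows", "arguments": {"targets": [{"grip": 1,"delta_pos": [0,0,-40],"roll": 0},{"grip": 1,"delta_pos": [0,0,-40],"roll": 0},{"grip": 1,"delta_pos": [0,0,-40],"roll": 0},{"grip": 1,"delta_pos": [0,0,-40],"roll": 0},{"grip": 1,"delta_pos": [0,0,0],"roll": 0},{"grip": 1,"delta_pos": [0,0,0],"roll": 0},{"grip": 1,"delta_pos": [0,0,0],"roll": 0}]}}

```text
time: 24.75
position: [663.6, -83.1, 294.3]
ee_rot: [2.223, 2.22, 0.0]
force: [0.1, -1.0, -0.3]
opening: 85.1
grasp_force: 0.0
```

```bash
python3 - <<'E'
from h import *
go(0,0,0)
wrist("w8",0)
d=np.load("w8.npz");K,T=d["K"],d["T"]
for p in((651,86,147),(657.4,1.2,118),(663.8,-83,94),(670,-168,71)):
    q=K@(np.linalg.inv(T)@np.append(p,1))[:3];print(p,(q/q[2])[:2].round(1))
E
```

```text
t 24.8 at [663.6 -83.1 294.3] open 85.1 F [ 0.1 -1.  -0.3] ydir [ 1.    -0.001  0.   ] j7 0.11
tool delta [  82.2 -663.8  294.2]
(651, 86, 147) [305.1 -37.6]
(657.4, 1.2, 118) [315.3  83. ]
(663.8, -83, 94) [322.5 168.4]
(670, -168, 71) [327.8 234.5]
```

View pics/w8.png

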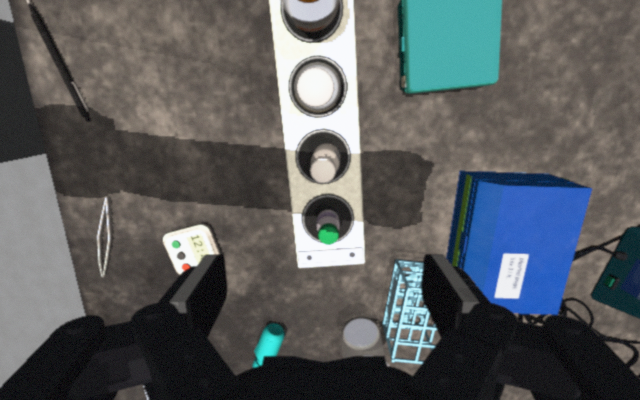

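M, S and XS are upright and within about 4 mm of their places (caps at (318,87), (323,170) and (328,234) px). L's cap is out of view, so I'll check it with the top camera.

```bash
python3 - <<'E'
from h import *
for n in("top","side"):
    d=vision.get_image(n);h=cv2.cvtColor(d["image"],cv2.COLOR_BGR2HSV)
    for z,c,lo,hi in((139,"orange",(15,150,110),(32,255,255)),(66,"green",(40,130,60),(80,255,255))):
        for c_,s in blobs(cv2.inRange(h,lo,hi)>0,15):
            p=ray(d["K"],d["T"],c_,z)
            if 400<p[0]<750 and abs(p[1])<260: print(n,c,c_,s[4],p.round(0))
E
```

```text
top orange [262.8 153. ] 106 [651.  87. 139.]
top green [331.9 154.6] 31 [ 670. -167.   66.]
top green [230.7 209.6] 391 [455. 208.  66.]
side orange [316.7 156.9] 38 [656.  94. 139.]
side green [258.6 186.5] 241 [425. 124.  66.]
side green [361.  204.7] 35 [ 667. -170.   66.]
```

```bash
python3 -c "
from rig import job_done;print(job_done())"
```

```text
the job is handed in; nothing more can be done
None
```

The job is handed in: all four bottles stand upright in height order from the end plate, each about 5 mm or less from its place's centre by my last camera check, and the rack did not move; no verdict came back.

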